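Straightedge check of a wheel-truing stand's feet

ROBOT

A 6-joint arm with a two-finger parallel gripper is mounted at the origin on the work surface. World frame = base frame: x ahead of the robot, y to its left, z up, the work surface at z = 0. Lengths are in m, angles in rad, forces in N, time in s.
With the tool pointing down it reaches from about 0.425 to 1.125 m from the base axis. Payload 14.9 kg.
Tool frame: the origin (TCP) lies at the very end of the fingers, on their centre line; the grasp point (between the pads) lies behind it (arm.grip_point_offset is the y of the grasp point in the tool frame, in m); y points along the fingers, z is the direction in which the jaws open and shut, and the axes are right-handed (so a half turn about y gives the same grasp; the last joint's range is limited). The gripper opens to 91 mm and grips with 3 to 60 N. Pads are 32 mm wide; open, the fingers measure 118 mm over their backs; the gripper's body (76 mm by 178 mm) begins 60 mm behind the grasp point.
Start: joints at [1.146, 0.379, 1.734, -0, 1.028, -0.033], TCP at [0.267, 0.647, 0.214] pointing down, gripper open.
Joint ranges: [-2.77, 2.77], [-0.74, 2.19], [0, 2.66], [-1.06, 4.2], [0.31, 2.87], [-3.08, 3.08]. Speed limits (rad/s): [1.89, 1.89, 2.39, 3.14, 3.14, 3.14].

INTERFACE

Orientations are given as a 3x3 rotation matrix whose columns are the frame's x, y, z axes.
In Python, from workcell import arm gives the robot as it stands.
- The arm moves only by the shell command python3 -m creep 'ROWS' [OPENING] [FORCE]. ROWS is JSON, one flat list of numbers, 6 for each row, row after row: the shift along the world's x, y, z in mm, then the turn, a rotation vector about the world's x, y, z in rad. In form: [dx, dy, dz, ax, ay, az, dx, dy, dz, ax, ay, az, ...]. A call has 1 to 8 rows; each row shifts and turns the pose as measured when the row begins; what a row does not reach is not made up. A row lasts 1/10 s, in which the tool goes at most 50 mm and 8.59 degrees, less where a joint would pass 70% of its speed; a pose out of reach is approached as far as the arm can. A call is refused whole if a number of a shift passes 50 or a number of a turn 0.15, either way. A call with a gripper value outside its range is refused whole. OPENING is the opening in per cent of the stroke, from 0 (shut) to 100 (fully open), set as the call begins (- or left out, the last holds). The fingers move at their own pace and stop on an object; FORCE is the grip in N (left out, the last holds). Time passes only in rows, so rows that do not move let the fingers close. It gives the time, the measured TCP pose, the force and the opening at its end, in the units of the state.
- arm.get_state(): the state, without advancing time (a new reading comes with each control period).
- arm.read_camera(name): name is "scene" or "top" or "wrist"; returns the picture (480x640x3 uint8, red, green, blue); there is no depth.
- arm.get_calibration(name): a dict with "vfov" (degrees; the focal length in pixels is half the picture's height over the tangent of half this angle, whatever the lens; pixels are square), "cx", "cy" (the principal point, pixels), "T" (4x4, takes a point from camera to world coordinates). Camera axes: x right, y down, z forward; pixel columns grow to the right and rows downward; lengths in m; the calibration is good to about 2 mm. A picture is of the moment at which its call begins: read the wrist's pose just before it. get_calibration takes no time and is no camera call; for the wrist camera it gives the pose at the moment of the call.
- arm.finish_job(): hands the job in, once; it reports no verdict.
The state is a dict: "time": time; "joints": joint angles; "qd": joint speeds; "effort": joint torques, N m; "eef_pos": TCP position; "tool_rot": TCP orientation; "contact_force": force on the tool from outside, world axes, zero at the start; "wrist_torque": the same for the moment, N m; "width": finger opening in m.
Only numpy, scipy, OpenCV 4.12 (cv2) and the standard library are available. Lean on these libraries where they do the work, as an engineer would, in place of code of your own. Each camera call takes 0.05 s, during which the arm holds its last target. There are 200 camera calls.

TASK

Check that the two steel foot blocks of the wheel-truing stand are in line: lay the ribbed straightedge flat on the stand's board, rib up, roughly centred and flush against the front faces of both foot blocks. Only then slide the dial gauge up its track until the straightedge presses its plunger about half-way in, never bottoming it, and let go with the straightedge still flush. Leave the other parts on the bench and on the board where they are.

Things in the scene. Friction and masses are not known exactly. Their poses are not given: they have to be found in the camera images.
- straightedge_center (a point): Loose aluminium straightedge, 0.33 kg: flat blade 36 wide (x) x 200 long (y) x 12 thick (z) mm, and centred on it an upright grip rib 14 (x) x 100 (y) x 26 high; 38 mm high in all. Site: its centre, 19 mm above its underside. y runs along the blade, z up; either long edge may go against the feet. It starts flat on the bench, rib up, left or right of the stand; a forked bar without a rib lies on the other side.
- datum (a point): Mid-point between the front faces of the two foot blocks, at the level of the board's top (18 mm above the bench). Fixed during a run. x: level, from the gauge towards the feet, square to their front faces, which lie in the plane x = 0 and face -x; y: along the faces; z up.
- stand: The stand's wooden board, 280 (x) x 240 (y) x 18 mm; origin under its centre, axes as the datum's; the datum is 80 mm ahead (+x) of its centre. On it two steel foot blocks, each 45 (x) x 30 (y) x 34 mm high plus a 4 mm bolt head, centred 75 mm either side of the datum (120 mm free between them), and the gauge's track along y = 0, its 8 mm high guide strips ending 55 mm short of the faces.
- gauge_grip (a point): Centre of the upright grip fin on the dial gauge's carriage, 36.5 mm above the board's top; the fin is 26 (x) x 12 (y) x 34 high mm, axes as the datum's. Carriage 46 mm wide, top 19.5 mm above the board; the 44 mm dial lies face up behind the fin (top at 30 mm). The plunger points to +x, 7 mm above the board; its point, unpressed, is 45 mm ahead of this point.
- gauge (a joint): Slide of the gauge's carriage along the datum's x, 0 to 0.085 m, growing towards the feet; it starts between 0 and 0.030. At 0 the unpressed plunger's point is 106 mm short of the feet's front faces. Friction about 5 N: it stays where it is left.
- plunger (a joint): How far the gauge's sprung plunger is pressed in, 0 (out) to 0.010 m (bottomed). Spring 0.25 N per mm.
- upright: Bystander: forked flat aluminium bar 38 x 215 x 10 mm without a rib, loose on the bench on the other side of the stand from the straightedge.
- end_cap: Bystander: small dark round end cap, 26 mm across, 16 mm high, loose on the board beside the gauge's track, at its -y side.
- hub: Bystander: black wheel hub standing on the bench, 58 mm across, 90 mm high.
- spoke_driver: Bystander: screwdriver with a red handle, 170 mm long, loose on the bench beyond the right-hand bar.
- cone_wrench: Bystander: steel wrench 180 mm long, loose on the far left of the bench.
- oil: Bystander: grey oil bottle, 44 mm across, 110 mm high, standing on the right of the bench.
Things that resemble listed ones, but are neither listed nor needed, are in the scene too. What is shaped like the part that bears straightedge_center but purple is not meant.

How it is judged:
On the way, in this order (a step that is already met when the one before it is completed fails the run):
1. the straightedge lies flat on the board, flush against both feet (x of straightedge_center in the frame of datum between -0.0197 and -0.0163 m and y of straightedge_center in the frame of datum between -0.02 and 0.02 m and z of straightedge_center in the frame of datum between 0.0165 and 0.0215 m and angle between the y axis of straightedge_center and the y axis of datum, either way round below 0.014 rad and angle between straightedge_center's own z axis and vertical below 0.03 rad), for 0.3 s.
2. the gauge is slid up so that the straightedge presses its plunger in 2 to 8 mm, the straightedge still flush (all of step 1 and value of joint plunger between 0.002 and 0.008 m), for 0.3 s.
At the end, for the whole second after the job is handed in: The straightedge lies flat on the board, rib up, at rest, flush against the front faces of both feet (gap or overlap at its centre under 1.7 mm, parallel to them within 0.014 rad), centred between them within 20 mm, and the gauge's plunger is pressed in by 2 to 8 mm of its 10 (all of step 2 and linear speed of straightedge below 0.01 m/s); the robot touches nothing.
It fails at once if the plunger is bottomed (pressed in more than 9.7 mm) (value of joint plunger above 0.0097 m).
It fails at once if one of the other loose parts (forked bar, end cap, hub, screwdriver, wrench, oil bottle) is moved more than 30 mm (distance of any of upright, end_cap, hub, spoke_driver, cone_wrench, oil from where it was at the start of the episode above 0.03 m).
It also fails if it takes over 58 s, if anything falls off the work surface, if the arm or the gripper's body presses on something with over 40 N, if the wrist force passes 120 N, or if a joint passes its speed limit or range.

## Working session

There is one attempt and no reset: what is moved stays moved. The work goes in short steps, Python scripts to look and compute and a shell command to move; the robot and the scene stay as the last step left them, time stands still between calls to the robot, and variables do not carry over. Pictures are saved under pics/ and viewed, about 8 in all and at most 12, crops included, and the job is handed in when it is done.

```bash
mkdir -p pics; ls; python3 - <<'E'
from workcell import arm
import cv2,numpy as np
s=arm.get_state();print({k:np.round(v,3).tolist() for k,v in s.items()},arm.grip_point_offset)
for n in ("top","scene"):
    c=arm.get_calibration(n);print(n,c['vfov'],c['cx'],c['cy'],np.round(c['T'],4).tolist(),c.keys())
    cv2.imwrite(f"pics/{n}0.png",arm.read_camera(n)[:,:,::-1])
E
```

```text
pics
{'time': 0.0, 'joints': [1.146, 0.379, 1.735, -0.0, 1.028, -0.033], 'qd': [0.0, 0.0, 0.001, -0.001, 0.001, 0.002], 'effort': [0.004, -76.372, -43.438, 0.065, 0.042, -0.0], 'eef_pos': [0.267, 0.647, 0.213], 'tool_rot': [[0.924, -0.0, 0.382], [-0.382, -0.001, 0.924], [-0.0, -1.0, -0.001]], 'contact_force': [0.01, -0.094, 0.679], 'wrist_torque': [-0.0, 0.022, -0.013], 'width': 0.091} -0.0188
top 56.68021042247808 315.35763058294884 242.60350159381517 [[-0.0081, -0.9976, 0.069, 0.4136], [-0.9996, 0.0099, 0.0255, -0.0034], [-0.0261, -0.0688, -0.9973, 1.3085], [0.0, 0.0, 0.0, 1.0]] dict_keys(['vfov', 'cx', 'cy', 'T'])
scene 52.51500384229941 324.85602964333503 246.23485814181385 [[0.8218, 0.4362, -0.3665, 0.9189], [0.5698, -0.6314, 0.526, -0.5845], [-0.002, -0.6411, -0.7674, 0.9112], [0.0, 0.0, 0.0, 1.0]] dict_keys(['vfov', 'cx', 'cy', 'T'])
```

View pics/top0.png

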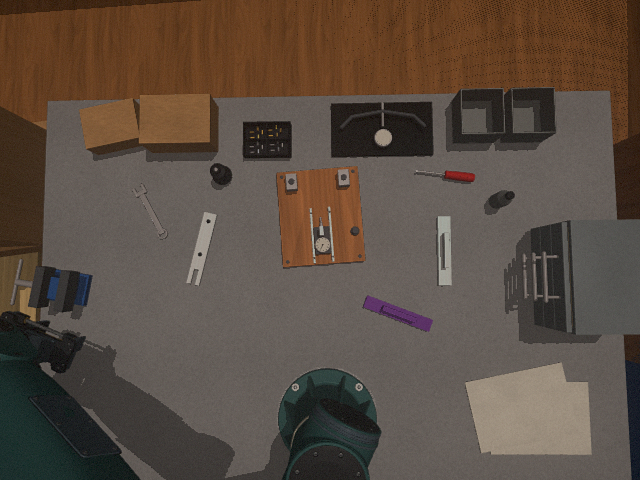

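The top view shows what could be confused. The silver ribbed bar is at (444,250), the purple look-alike at (397,314), and the forked bar without a rib at (201,249). The stand is at (322,218), with its gauge at (322,240). I choose (444,250) and check it in one close crop.

```bash
cat > h.py <<'E'
from workcell import arm
import cv2,numpy as np
def snap(n,f,crop=None,k=1):
    c=arm.get_calibration(n);im=arm.read_camera(n)[:,:,::-1].copy()
    np.save(f"pics/{f}.npy",c['T']);cv2.imwrite(f"pics/{f}_full.png",im)
    if crop: x,y,w,h=crop;im=im[y:y+h,x:x+w]
    cv2.imwrite(f"pics/{f}.png",cv2.resize(im,None,fx=k,fy=k,interpolation=cv2.INTER_CUBIC))
def w(n,p,z,T=None):
    "pixels -> world points at height z"
    c=arm.get_calibration(n);T=c['T'] if T is None else T
    f=240/np.tan(np.radians(c['vfov']/2));p=np.atleast_2d(p).astype(float)
    d=np.c_[(p[:,0]-c['cx'])/f,(p[:,1]-c['cy'])/f,np.ones(len(p))]@T[:3,:3].T
    o=T[:3,3];z=np.broadcast_to(z,len(p))
    return o+d*((z-o[2])/d[:,2])[:,None]
E
python3 -c "
from h import *
snap('top','top1',(270,155,200,150),4)"
```

```text
(no output)
```

View pics/top1.png

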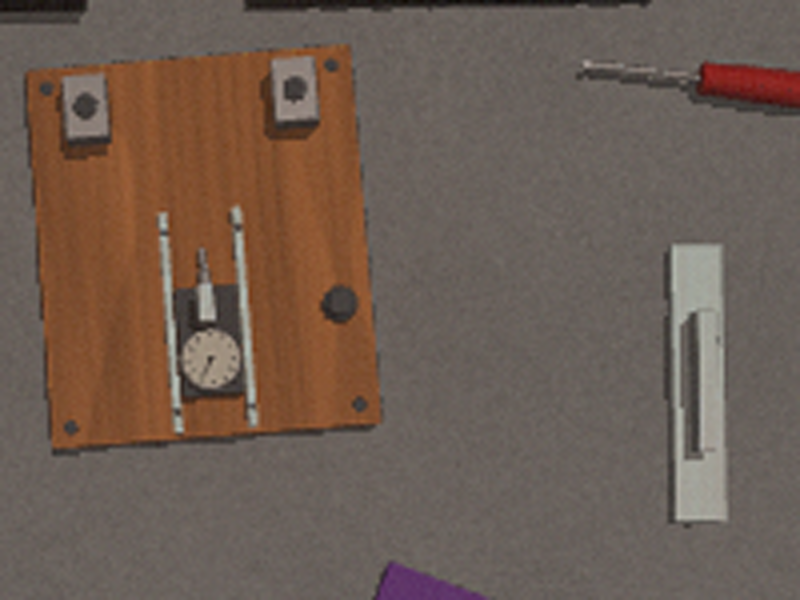

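```bash
python3 - <<'E'
from h import *
C=lambda l:np.array(l)/4.+[270,155]-[.375,.375]
b=w('top',C([(26,73),(349,45),(382,424),(53,450)]),.018)[:,:2]
f=w('top',C([(66,139),(109,134),(275,126),(319,120)]),.052)[:,:2]
s=w('top',C([(671,244),(722,244),(727,520),(674,521)]),.012)[:,:2]
r=w('top',C([(696,309),(715,309),(715,450),(694,450)]),.038)[:,:2]
g=w('top',C([(211,358)]),.048)[:,:2]; t=w('top',C([(201,248)]),.025)[:,:2]
cap=w('top',C([(340,303)]),.034)[:,:2]
np.set_printoptions(precision=4,suppress=True)
print('board',b,b.mean(0));print('feet',f,f.mean(0))
a=lambda u,v:np.degrees(np.arctan2(*(v-u)[::-1]))
print('board x ang',a(b[3],b[0]),a(b[2],b[1]),'feet -y ang',a(f[0],f[3]),a(b[0],b[1]),a(b[3],b[2]))
x=a(b.mean(0),f.mean(0));print(x)
print('se',s,s.mean(0),a(s[3],s[0]),a(s[2],s[1]),'rib',r,r.mean(0),a(r[3],r[0]));print('dial',g,'tip',t,'cap',cap)
E
```

```text
board [[ 0.7099  0.1436]
 [ 0.7274 -0.0942]
 [ 0.4492 -0.1139]
 [ 0.4324  0.1245]] [0.5797 0.015 ]
feet [[ 0.6539  0.1111]
 [ 0.6571  0.0803]
 [ 0.6613 -0.0383]
 [ 0.6652 -0.0697]] [0.6594 0.0209]
board x ang 3.9330331538703516 4.063711625564005 feet -y ang -86.41470379519517 -85.7942994913927 -85.98164394739709
4.22928702721996
se [[ 0.5785 -0.3264]
 [ 0.5781 -0.3633]
 [ 0.3781 -0.3611]
 [ 0.3776 -0.3232]] [ 0.4781 -0.3435] -0.9260147543614901 -0.6261648211379626 rib [[ 0.5284 -0.3364]
 [ 0.5283 -0.3498]
 [ 0.4282 -0.3469]
 [ 0.4283 -0.3322]] [ 0.4783 -0.3413] -2.395931920968042
dial [[0.4962 0.0089]] tip [[0.5778 0.0157]] cap [[ 0.5358 -0.0839]]
```

The crop confirms a plain silver bar with a centred rib, with blade corners at (671,244), (722,244), (727,520) and (674,521). The feet's front edges run through (66,139)…(319,120). Now I move over the straightedge.

```bash
python3 -m creep '[35,-35,0,0,0,-0.14,35,-35,0,0,0,-0.14,35,-35,0,0,0,-0.14,35,-35,0,0,0,-0.14,35,-35,0,0,0,-0.14,35,-35,0,0,0,-0.14,35,-35,0,0,0,-0.14,25,-40,0,0,0,-0.14]' 100
python3 -m creep '[0,-48,0,0,0,-0.14,0,-48,0,0,0,-0.14,0,-48,0,0,0,-0.14,0,-48,0,0,0,-0.14,0,-48,0,0,0,-0.14,0,-48,0,0,0,-0.14,0,-48,0,0,0,-0.14,0,-48,0,0,0,-0.14]'
```

```text
time: 0.95
eef_pos: [0.5382, 0.3572, 0.2123]
tool_rot: [[0.025, -0.001, 1.0], [-1.0, 0.0, 0.025], [-0.0, -1.0, -0.001]]
contact_force: [0.2, 0.3, -0.4]
width: 0.0912
time: 1.75
eef_pos: [0.5384, -0.0417, 0.2117]
tool_rot: [[-0.91, 0.001, 0.415], [-0.415, 0.001, -0.91], [-0.001, -1.0, -0.0]]
contact_force: [1.4, 0.1, -0.2]
width: 0.0911
```

```bash
python3 -c "
from h import *
snap('wrist','w0',None,1.25)"
python3 -m creep '[-7.5,-38,0,0,0,-0.056,-7.5,-38,0,0,0,-0.056,-7.5,-38,0,0,0,-0.056,-7.5,-38,0,0,0,-0.056,-7.5,-38,0,0,0,-0.056,-7.5,-38,0,0,0,-0.056,-7.5,-38,0,0,0,-0.056,-7.5,-37,0,0,0,-0.056]'
python3 -m creep '[0,0,0,0,0,0,0,0,0,0,0,0]'
python3 -c "
from h import *
snap('wrist','w1',None,1.25)"
```

```text
time: 2.6
eef_pos: [0.4744, -0.361, 0.2116]
tool_rot: [[-0.999, 0.001, -0.05], [0.05, -0.001, -0.999], [-0.001, -1.0, 0.001]]
contact_force: [0.5, -0.5, 0.4]
width: 0.0913
time: 2.8
eef_pos: [0.4732, -0.3647, 0.2112]
tool_rot: [[-0.998, 0.0, -0.055], [0.055, -0.001, -0.998], [-0.0, -1.0, 0.001]]
contact_force: [0.2, -0.4, -0.2]
width: 0.091
```

View pics/w1.png

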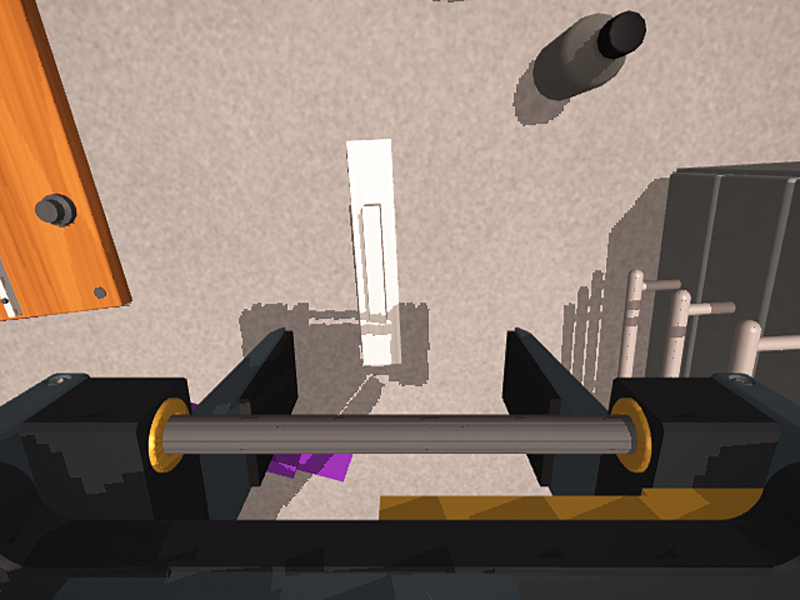

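View pics/w0.png

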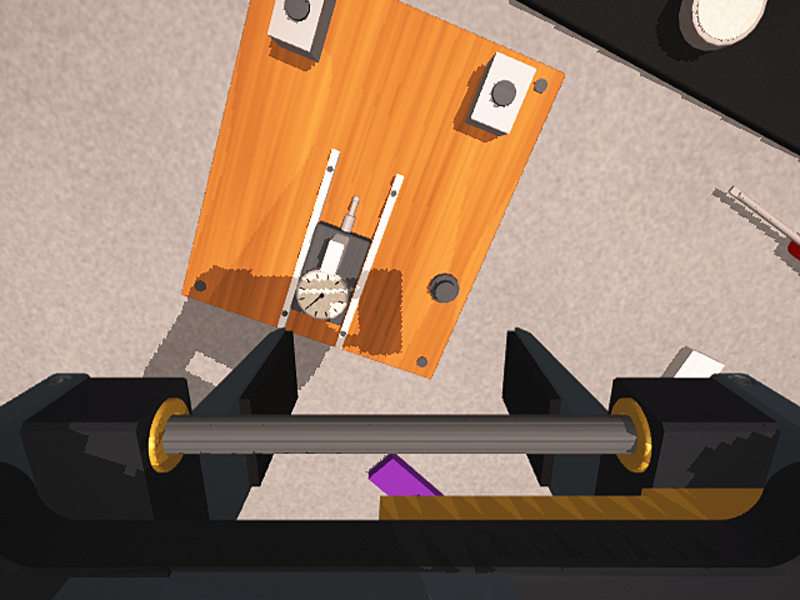

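w1 shows the ribbed bar with blade corners (347,140), (391,138), (401,365) and (361,367), and the rib top at about (364,205)–(381,205). w0 shows the stand, with foot front top edges (269,33)–(312,48) and (470,122)–(509,135), and board corners (183,295), (431,379) and (565,74).

```bash
python3 - <<'E'
from h import *
np.set_printoptions(precision=4,suppress=True)
C=lambda l:(np.array(l)+.5)/1.25-.5
T=np.load('pics/w1.npy');T0=np.load('pics/w0.npy')
a=lambda u,v:np.degrees(np.arctan2(*(v-u)[::-1]))
s=w('wrist',C([(347,140),(391,138),(401,365),(361,367)]),.012,T)[:,:2]
r=w('wrist',C([(364,205),(381,205)]),.038,T)[:,:2]
print('se',s,s.mean(0),a(s[3],s[0]),a(s[2],s[1]),'rib far end',r,r.mean(0))
b=w('wrist',C([(183,295),(431,379),(565,74)]),.018,T0)[:,:2]
f=w('wrist',C([(269,33),(312,48),(470,122),(509,135)]),.052,T0)[:,:2]
print('board',b,a(b[1],b[2]),a(b[0],b[1]),(b[0]+b[2])/2);print('feet',f,f.mean(0),a(f[0],f[3]))
print('fin',w('wrist',C([(335,255)]),.0715,T0)[:,:2],'tip',w('wrist',C([(356,198)]),.025,T0)[:,:2])
E
python3 - <<'E'
import cv2
im=cv2.imread('pics/w1_full.png')[90:310,250:350]
cv2.imwrite('pics/w1c.png',cv2.resize(im[:, :],None,fx=2.7,fy=2.7,interpolation=2))
E
```

```text
se [[ 0.5769 -0.326 ]
 [ 0.5764 -0.3616]
 [ 0.3743 -0.3587]
 [ 0.3743 -0.3207]] [ 0.4755 -0.3418] -1.4948257578826238 -0.8285442375833663 rib far end [[ 0.5269 -0.3379]
 [ 0.5261 -0.3512]] [ 0.5265 -0.3445]
board [[ 0.4333  0.1236]
 [ 0.45   -0.1122]
 [ 0.7261 -0.0927]] 4.047008987252141 -85.9517683982378 [0.5797 0.0155]
feet [[ 0.6544  0.1104]
 [ 0.658   0.0807]
 [ 0.6609 -0.0389]
 [ 0.6648 -0.0684]] [0.6595 0.021 ] -86.66887255393351
fin [[0.5362 0.0116]] tip [[0.5752 0.0163]]
```

```bash
python3 -m creep '[3.5,22.7,-30,0,0,0.037,0,0,-45,0,0,0,0,0,-45,0,0,0,0,0,-30,0,0,0,0,0,-10,0,0,0,0,0,0,0,0,0,0,0,0,0,0,0]' 50
python3 -c "
from h import *
snap('wrist','w2',(100,120,440,330),1.5)"
```

```text
time: 3.55
eef_pos: [0.48, -0.3348, 0.0497]
tool_rot: [[-1.0, 0.004, -0.006], [0.006, -0.003, -1.0], [-0.004, -1.0, 0.003]]
contact_force: [-0.6, 0.9, -0.1]
width: 0.0459
```

View pics/w2.png

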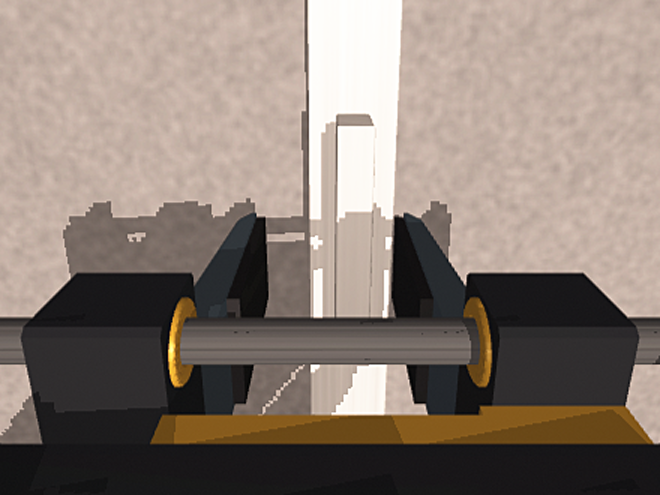

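The rib at (355,125–320) sits about 7 mm right of the finger centre line, and the fingers straddle it. I correct and lower in small steps.

```bash
python3 -m creep '[-2,-5.5,-8,0,0,-0.008,0,0,-10,0,0,0,0,0,-6,0,0,0,0,0,0,0,0,0,0,0,0,0,0,0]'
```

```text
time: 4.1
eef_pos: [0.4798, -0.3427, 0.0277]
tool_rot: [[-1.0, 0.009, -0.015], [0.015, -0.007, -1.0], [-0.009, -1.0, 0.007]]
contact_force: [-0.2, 0.1, -0.7]
width: 0.0455
```

```bash
python3 -m creep '[-2,0.5,-6,0.007,0.009,-0.003,0,0,-3,0,0,0,0,0,0,0,0,0,0,0,0,0,0,0]'
python3 -m creep '[0,0,0,0,0,0,0,0,0,0,0,0]'
```

```text
time: 4.5
eef_pos: [0.4776, -0.3422, 0.018]
tool_rot: [[-1.0, -0.0, -0.018], [0.018, 0.0, -1.0], [0.0, -1.0, -0.0]]
contact_force: [1.1, 0.5, -0.5]
width: 0.0459
time: 4.7
eef_pos: [0.4777, -0.3422, 0.0181]
tool_rot: [[-1.0, -0.0, -0.018], [0.018, 0.0, -1.0], [0.0, -1.0, -0.0]]
contact_force: [0.6, -0.1, -0.2]
width: 0.0458
```

```bash
python3 -m creep '[0,0,0,0,0,0,0,0,0,0,0,0,0,0,0,0,0,0,0,0,0,0,0,0,0,0,0,0,0,0,0,0,0,0,0,0]' 0 30
python3 -m creep '[0,0,10,0,0,0,0,0,25,0,0,0,0,0,40,0,0,0,0,0,25,0,0,0,0,0,5,0,0,0,0,0,0,0,0,0]'
```

```text
time: 5.3
eef_pos: [0.478, -0.3424, 0.0185]
tool_rot: [[-1.0, 0.0, -0.018], [0.018, -0.0, -1.0], [-0.0, -1.0, 0.0]]
contact_force: [-0.2, 0.5, -0.7]
width: 0.0137
time: 5.9
eef_pos: [0.4758, -0.3406, 0.1274]
tool_rot: [[-1.0, -0.003, -0.018], [0.018, 0.002, -1.0], [0.003, -1.0, -0.002]]
contact_force: [-0.2, 0.0, -3.2]
width: 0.014
```

```bash
python3 -m creep '[12,29,0,0,0,0.135,12,29,0,0,0,0.135,12,29,0,0,0,0.135,12,29,0,0,0,0.135,12,29,0,0,0,0.135,12,29,0,0,0,0.135,12,29,0,0,0,0.135,12,29,0,0,0,0.135]'
python3 -m creep '[12,29,0,0,0,0.135,12,29,0,0,0,0.135,12,29,0,0,0,0.12,12,25,0,0,0,0.1,0,0,0,0,0,0,0,0,0,0,0,0]'
```

```text
time: 6.7
eef_pos: [0.5677, -0.1007, 0.1161]
tool_rot: [[-0.456, -0.017, 0.89], [-0.89, -0.002, -0.456], [0.009, -1.0, -0.014]]
contact_force: [0.9, 0.2, -3.3]
width: 0.0137
time: 7.3
eef_pos: [0.6127, 0.0202, 0.1058]
tool_rot: [[0.045, -0.026, 0.999], [-0.999, -0.01, 0.045], [0.009, -1.0, -0.027]]
contact_force: [-1.0, 0.4, -3.0]
width: 0.0137
```

```bash
python3 -m creep '[7,-1,-5,0.010,-0.026,0.026,6,0,-10,0,0,0,0,0,-10,0,0,0,0,0,0,0,0,0,0,0,0,0,0,0]'
python3 -m creep '[0,0,0,0,0,0,0,0,0,0,0,0]'
python3 -c "
from h import *
snap('wrist','w3',None,1.25)"
```

```text
time: 7.8
eef_pos: [0.6231, 0.0168, 0.0754]
tool_rot: [[0.065, -0.007, 0.998], [-0.998, -0.001, 0.065], [0.001, -1.0, -0.007]]
contact_force: [0.0, -0.2, -2.7]
width: 0.0137
time: 8.0
eef_pos: [0.6229, 0.0165, 0.0754]
tool_rot: [[0.064, -0.007, 0.998], [-0.998, -0.001, 0.064], [0.001, -1.0, -0.007]]
contact_force: [0.1, -0.1, -4.0]
width: 0.0141
```

View pics/w3.png

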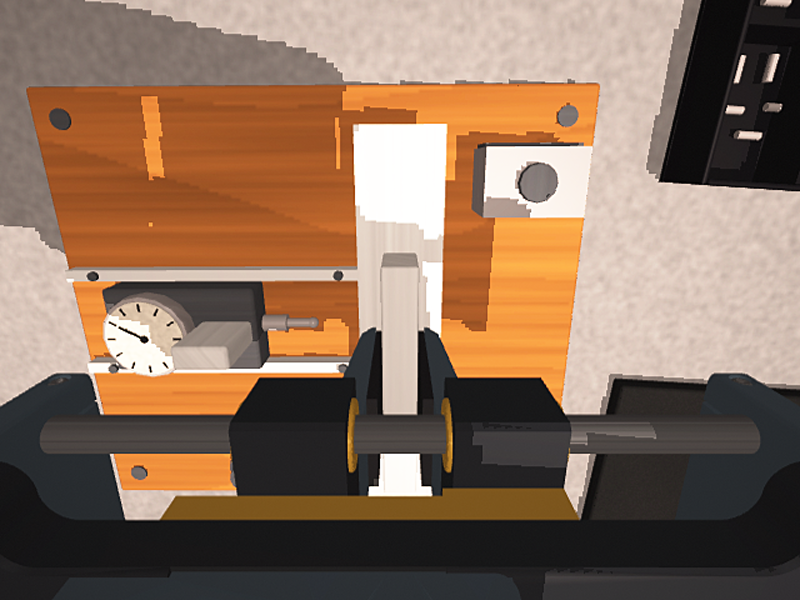

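w3 shows the blade at (400,125–490), parallel to the foot. The foot's front top edge is at (484,145–217), the strip ends are at (340,275) and (343,368), and all is clear. I move slightly forward, then lower.

```bash
python3 -m creep '[6,0.5,0,0.001,-0.007,0.007,4,0,-8,0,0,0,0,0,-10,0,0,0,0,0,-8,0,0,0,0,0,0,0,0,0,0,0,0,0,0,0]'
```

```text
time: 8.65
eef_pos: [0.634, 0.0173, 0.0472]
tool_rot: [[0.072, 0.001, 0.997], [-0.997, -0.0, 0.072], [0.0, -1.0, 0.001]]
contact_force: [-0.3, -0.1, -3.3]
width: 0.014
```

```bash
python3 -m creep '[0,0,-5,0,0,0,0,0,-3,0,0,0,0,0,0,0,0,0,0,0,0,0,0,0]'
python3 -m creep '[0,0,-2,0,0,0,0,0,0,0,0,0,0,0,0,0,0,0]'
```

```text
time: 9.05
eef_pos: [0.6339, 0.0173, 0.0386]
tool_rot: [[0.072, 0.001, 0.997], [-0.997, -0.0, 0.072], [0.0, -1.0, 0.001]]
contact_force: [1.1, 0.0, -2.9]
width: 0.0136
time: 9.35
eef_pos: [0.6342, 0.0173, 0.0369]
tool_rot: [[0.072, 0.002, 0.997], [-0.997, -0.0, 0.072], [0.0, -1.0, 0.002]]
contact_force: [0.7, 0.2, -3.4]
width: 0.0138
```

```bash
python3 -m creep '[0,0,-0.8,0,0,0,0,0,0,0,0,0,0,0,0,0,0,0]'
python3 -m creep '[0,0,-0.8,0,0,0,0,0,0,0,0,0,0,0,0,0,0,0]'
```

```text
time: 9.65
eef_pos: [0.6345, 0.0173, 0.0367]
tool_rot: [[0.072, 0.002, 0.997], [-0.997, -0.0, 0.072], [0.0, -1.0, 0.002]]
contact_force: [0.6, 0.6, -2.8]
width: 0.0138
time: 9.95
eef_pos: [0.6347, 0.0173, 0.0366]
tool_rot: [[0.072, 0.002, 0.997], [-0.997, -0.0, 0.072], [0.0, -1.0, 0.002]]
contact_force: [0.2, -0.3, -3.5]
width: 0.0141
```

```bash
python3 -m creep '[0,0,-1.5,0,0,0,0,0,0,0,0,0,0,0,0,0,0,0]'
```

```text
time: 10.25
eef_pos: [0.6351, 0.0173, 0.0368]
tool_rot: [[0.072, 0.002, 0.997], [-0.997, -0.0, 0.072], [0.0, -1.0, 0.002]]
contact_force: [-0.4, 0.5, -3.8]
width: 0.0138
```

```bash
python3 -m creep '[0,0,-3,0,0,0]'; python3 -m creep '[3,0.2,0,0,0,0,3,0.2,0,0,0,0]' - 15; python3 -m creep '[2,0.1,0,0,0,0]'
```

```text
time: 10.35
eef_pos: [0.6353, 0.0172, 0.0351]
tool_rot: [[0.072, 0.002, 0.997], [-0.997, -0.0, 0.072], [0.001, -1.0, 0.002]]
contact_force: [-17.5, -0.9, 41.3]
width: 0.0142
time: 10.55
eef_pos: [0.6411, 0.0176, 0.0351]
tool_rot: [[0.072, 0.001, 0.997], [-0.997, -0.0, 0.072], [0.001, -1.0, 0.001]]
contact_force: [-0.7, -0.2, -3.5]
width: 0.0137
time: 10.65
eef_pos: [0.6422, 0.0177, 0.0348]
tool_rot: [[0.072, -0.002, 0.997], [-0.997, -0.0, 0.072], [0.0, -1.0, -0.002]]
contact_force: [-18.5, -2.0, 20.1]
width: 0.0138
```

```bash
python3 -m creep '[0,0,0,0,0,0]'; python3 -m creep '[2,0.1,0,0,0,0,2,0.1,0,0,0,0]' - 5;  python3 -m creep '[0,0,0,0,0,0,0,0,0,0,0,0,0,0,0,0,0,0,0,0,0,0,0,0]' 30
python3 -c "
from h import *
snap('wrist','w4',None,1.25)"
```

```text
time: 10.75
eef_pos: [0.6421, 0.0176, 0.0349]
tool_rot: [[0.071, -0.002, 0.997], [-0.997, -0.0, 0.071], [0.0, -1.0, -0.002]]
contact_force: [-1.4, -0.3, 5.2]
width: 0.0138
time: 10.95
eef_pos: [0.6436, 0.0178, 0.0341]
tool_rot: [[0.071, -0.009, 0.997], [-0.997, -0.0, 0.071], [-0.0, -1.0, -0.009]]
contact_force: [-10.4, -1.8, 7.5]
width: 0.0173
time: 11.35
eef_pos: [0.6443, 0.0178, 0.0338]
tool_rot: [[0.071, -0.008, 0.997], [-0.997, -0.0, 0.071], [-0.0, -1.0, -0.008]]
contact_force: [-0.5, -0.3, 0.5]
width: 0.0274
```

View pics/w4.png

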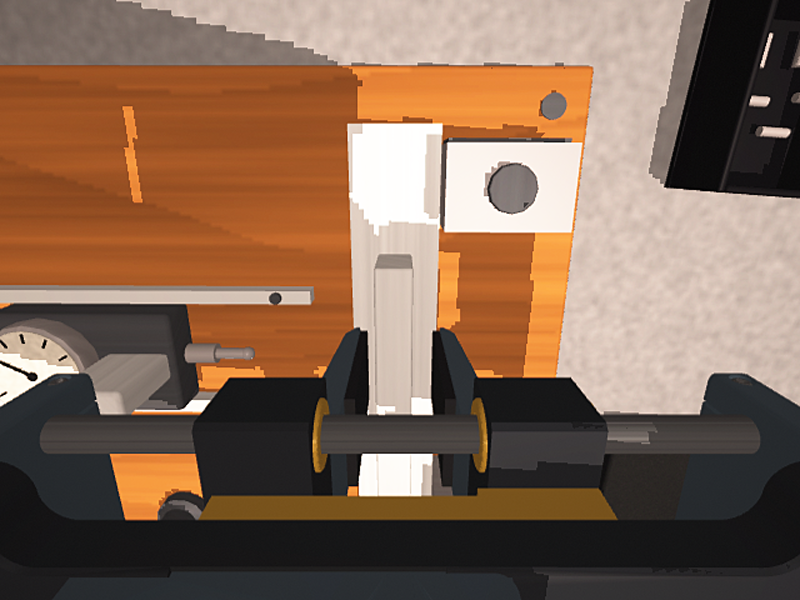

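w4 shows the blade's front edge at x≈443 lying against the left foot's front edge (445,140–232). The jaws are open and clear of the rib. I lift, turn −90° and look at the stand from the gauge side.

```bash
python3 -m creep '[-1,0,10,0,0,0,0,0,30,0,0,0,0,0,40,0,0,0,-10,0,40,0,0,-0.14,-12,0,20,0,0,-0.14,-12,0,0,0,0,-0.14,-12,0,0,0,0,-0.14,-12,0,0,0,0,-0.14]'
python3 -m creep '[-10,0,0,0,0,-0.14,-10,0,0,0,0,-0.14,-10,0,0,0,0,-0.14,-10,0,0,0,0,-0.14,0,0,0,0,0,-0.14,0,0,0,0,0,-0.11,0,0,0,0,0,0,0,0,0,0,0,0]' 50
python3 -c "
from h import *
snap('wrist','w5',None,1.25)"
```

```text
time: 12.2
eef_pos: [0.5843, 0.0178, 0.1851]
tool_rot: [[-0.607, 0.001, 0.795], [-0.795, 0.007, -0.607], [-0.006, -1.0, -0.004]]
contact_force: [1.5, -0.0, -0.8]
width: 0.0277
time: 13.0
eef_pos: [0.5413, 0.0179, 0.1915]
tool_rot: [[-0.997, 0.011, 0.073], [-0.073, 0.002, -0.997], [-0.011, -1.0, -0.002]]
contact_force: [0.7, -0.4, -0.0]
width: 0.0457
```

View pics/w5.png

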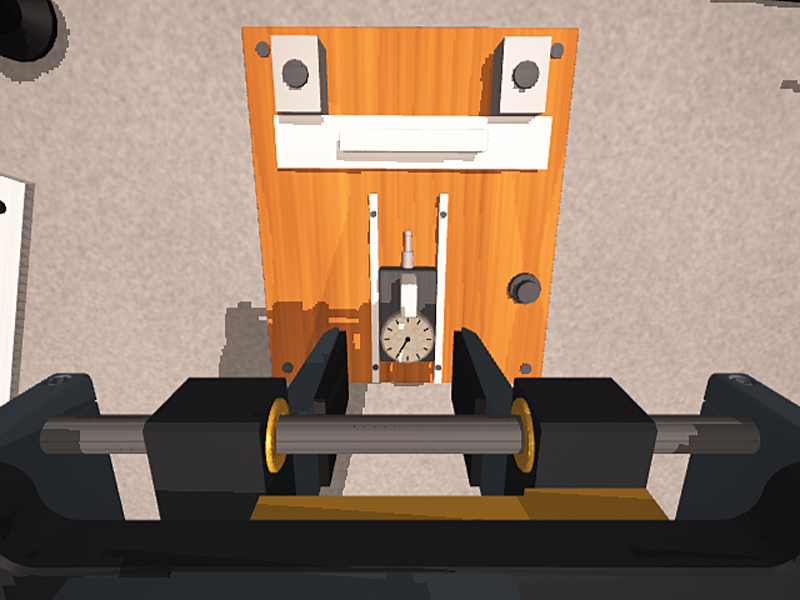

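w5 shows the blade (275,115)–(552,169) against both feet and about centred. The gauge fin top is at (409,293), the plunger's point at (407,231), and the dial at (408,338).

```bash
python3 - <<'E'
from h import *
np.set_printoptions(precision=4,suppress=True)
C=lambda l:(np.array(l)+.5)/1.25-.5
T=np.load('pics/w5.npy')
th=np.radians(4.05);R=np.array([[np.cos(th),-np.sin(th)],[np.sin(th),np.cos(th)]])
D=lambda p:(p[:,:2]-[.6595,.021])@R
print('blade',D(w('wrist',C([(275,115),(552,116),(551,170),(278,168)]),.030,T)))
print('feet bottom front',D(w('wrist',C([(275,113),(323,113),(497,114),(547,115)]),.034,T)))
p=w('wrist',C([(409,275),(409,318)]),.0715,T);print('fin',p[:,:2],D(p))
p=w('wrist',C([(407,231)]),.025,T);print('tip',p,D(p))
p=w('wrist',C([(248,27),(577,27)]),.018,T);print('board back corners',D(p))
E
cat > crop.py <<'E'
import cv2
im=cv2.imread('pics/w5_full.png')[75:145,205:455];cv2.imwrite('pics/w5c.png',cv2.resize(im,None,fx=3.2,fy=3.2,interpolation=2))
E
python3 crop.py
```

```text
blade [[ 0.0002  0.0973]
 [ 0.     -0.1014]
 [-0.0371 -0.1045]
 [-0.0363  0.098 ]]
feet bottom front [[ 0.001   0.0961]
 [ 0.0011  0.0621]
 [ 0.0008 -0.0611]
 [ 0.0002 -0.0965]]
fin [[0.5523 0.0143]
 [0.5207 0.0117]] [[-0.1074  0.0009]
 [-0.1391  0.0006]]
tip [[0.5762 0.0169 0.025 ]] [[-0.0834  0.0018]]
board back corners [[ 0.059   0.115 ]
 [ 0.0595 -0.1168]]
```

View pics/w5c.png

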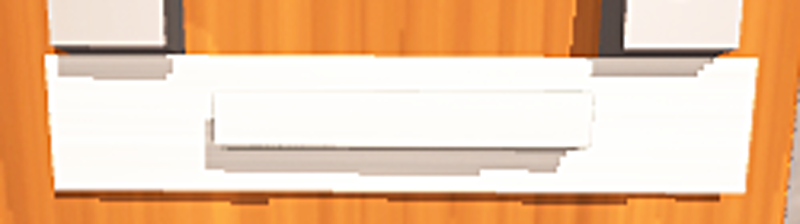

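The crop confirms it: the blade's front edge meets both feet, with no gap. Next I lower onto the fin.

```bash
python3 -m creep '[-7,-4.5,-20,-0.002,0.011,-0.002,-1,-0.5,-35,0,0,0,0,0,-35,0,0,0,0,0,-20,0,0,0,0,0,-8,0,0,0,0,0,0,0,0,0,0,0,0,0,0,0]' 50
```

```text
time: 13.75
eef_pos: [0.5301, 0.0117, 0.0664]
tool_rot: [[-0.997, -0.003, 0.083], [-0.083, -0.0, -0.997], [0.003, -1.0, -0.0]]
contact_force: [-0.0, -0.0, 0.2]
width: 0.0458
```

```bash
python3 -m creep '[2.5,0.8,-5,0,-0.003,-0.012,0,0,-5,0,0,0,0,0,0,0,0,0,0,0,0,0,0,0]'
python3 -c "
from h import *
snap('wrist','w6',None,1)"
```

```text
time: 14.15
eef_pos: [0.5346, 0.0125, 0.0581]
tool_rot: [[-0.998, 0.005, 0.07], [-0.07, -0.0, -0.998], [-0.005, -1.0, 0.0]]
contact_force: [0.2, -0.9, -0.6]
width: 0.0455
```

View pics/w6.png

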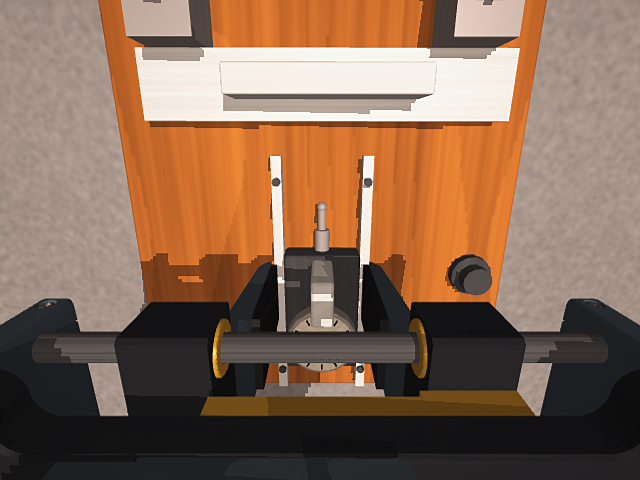

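w6 shows the fin (321,285) centred between the fingers, the plunger's point at (322,204), the blade's rear edge at y≈122, and the end cap (470,274) clear of the fingers. I close on the fin.

```bash
python3 -c "
from h import *
T=np.load('pics/w6.npy')
th=np.radians(4.05);R=np.array([[np.cos(th),-np.sin(th)],[np.sin(th),np.cos(th)]])
p=w('wrist',[(322,203.5)],.025,T);print((p[:,:2]-[.6595,.021])@R)
p=w('wrist',[(322,122)],.030,T);print((p[:,:2]-[.6595,.021])@R)"
python3 -m creep '[0,0,-3,0,-0.005,0,0,0,0,0,0,0]'
python3 -m creep '[0,0,0,0,0,0,0,0,0,0,0,0,0,0,0,0,0,0,0,0,0,0,0,0,0,0,0,0,0,0,0,0,0,0,0,0]' 0 15
```

```text
[[-0.08314596  0.00064861]]
[[-0.03676157  0.00075705]]
time: 14.4
eef_pos: [0.5348, 0.0125, 0.0553]
tool_rot: [[-0.997, 0.011, 0.07], [-0.07, -0.0, -0.998], [-0.011, -1.0, 0.001]]
contact_force: [-0.3, -0.6, 0.3]
width: 0.0456
time: 15.0
eef_pos: [0.5349, 0.0113, 0.0554]
tool_rot: [[-0.997, 0.011, 0.071], [-0.071, -0.002, -0.997], [-0.011, -1.0, 0.003]]
contact_force: [-0.2, 8.7, 0.9]
width: 0.0117
```

```bash
python3 -m creep '[6,0.4,0,0,0,0,6,0.4,0,0,0,0,6,0.4,0,0,0,0,6,0.4,0,0,0,0,6,0.4,0,0,0,0,4,0.3,0,0,0,0,0,0,0,0,0,0,0,0,0,0,0,0]'
python3 -c "
from h import *
snap('wrist','w7',(160,60,320,240),2.5)"
```

```text
time: 15.8
eef_pos: [0.5664, 0.0135, 0.0553]
tool_rot: [[-0.998, 0.002, 0.071], [-0.071, -0.002, -0.998], [-0.002, -1.0, 0.002]]
contact_force: [-1.2, -1.7, 2.1]
width: 0.0122
```

View pics/w7.png

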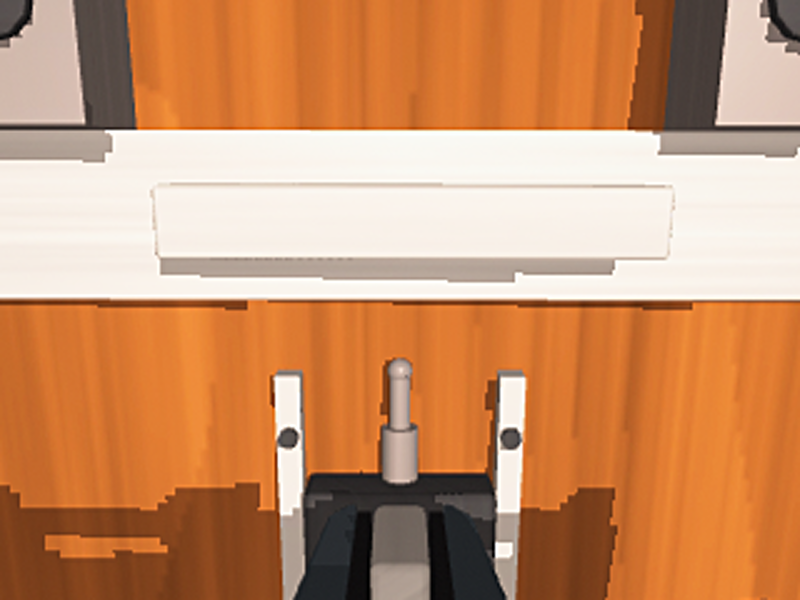

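w7 shows the plunger's point at (399,359), just past the strip ends (y≈372), and the blade's rear top edge at y≈300. The blade is still flush at y≈129.

```bash
python3 -c "
from h import *
T=np.load('pics/w7.npy')
th=np.radians(4.05);R=np.array([[np.cos(th),-np.sin(th)],[np.sin(th),np.cos(th)]])
C=lambda x,y:[((x+.5)/2.5-.5+160,(y+.5)/2.5-.5+60)]
for q,z in ((C(399,359),.025+.002),(C(399,299),.030),(C(289,372),.026),(C(511,372),.026),(C(399,129),.030)):
  p=w('wrist',q,z,T);print((p[:,:2]-[.6595,.021])@R)"
```

```text
[[-0.05033616  0.00098564]]
[[-0.03591704  0.00098276]]
[[-0.05367079  0.02705142]]
[[-0.05367151 -0.02555613]]
[[0.00029478 0.0009776 ]]
```

```bash
python3 -m creep '[4,0.3,0,0,0,0,4,0.3,0,0,0,0,4,0.3,0,0,0,0,3,0.2,0,0,0,0,0,0,0,0,0,0,0,0,0,0,0,0]'
```

```text
time: 16.45
eef_pos: [0.5794, 0.0144, 0.0553]
tool_rot: [[-0.997, -0.003, 0.071], [-0.071, -0.002, -0.997], [0.003, -1.0, 0.002]]
contact_force: [-1.0, -1.4, 0.8]
width: 0.0122
```

```bash
python3 -m creep '[3,0.2,0,0,0,0,3,0.2,0,0,0,0,1.5,0.1,0,0,0,0,0,0,0,0,0,0,0,0,0,0,0,0]'
python3 -c "
from h import *
snap('wrist','w8',(160,60,320,240),2.5)"
```

```text
time: 16.95
eef_pos: [0.5851, 0.0148, 0.0553]
tool_rot: [[-0.997, -0.006, 0.071], [-0.071, -0.003, -0.997], [0.007, -1.0, 0.002]]
contact_force: [-1.3, -0.2, 1.2]
width: 0.0121
```

View pics/w8.png

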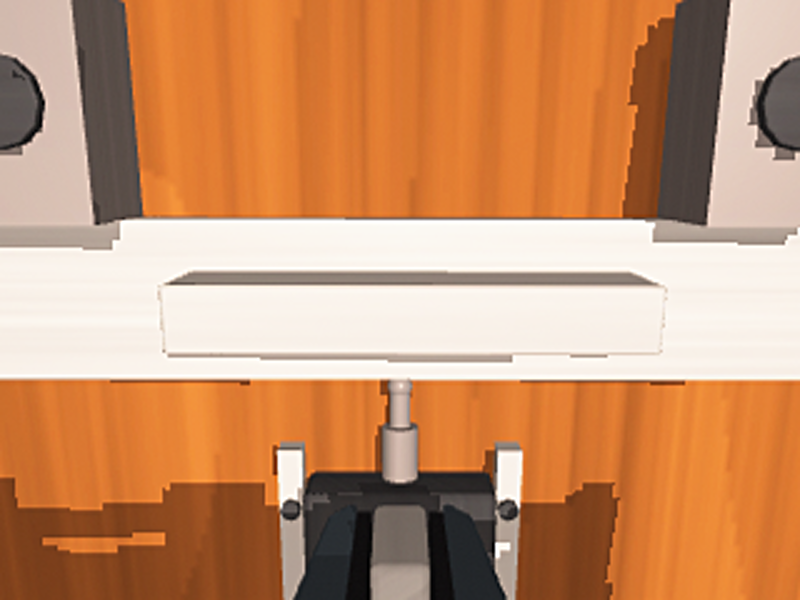

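```bash
python3 -c "
from h import *
th=np.radians(4.05);R=np.array([[np.cos(th),-np.sin(th)],[np.sin(th),np.cos(th)]])
C=lambda x,y:[((x+.5)/2.5-.5+160,(y+.5)/2.5-.5+60)]
for f,l in (('w7',(359,424)),('w8',(380,424,379))):
  T=np.load(f'pics/{f}.npy')
  for y,z in zip(l,(.027,.027,.030)):
    p=w('wrist',C(399,y),z,T);print(f,y,(p[:,:2]-[.6595,.021])@R)"
```

```text
w7 359 [[-0.05033616  0.00098564]]
w7 424 [[-0.06619606  0.0009879 ]]
w8 380 [[-0.03675727  0.00095932]]
w8 424 [[-0.04757869  0.00095982]]
w8 379 [[-0.03580135  0.0009581 ]]
```

The plunger's exposed rod went from 15.9 to 10.8 mm, so it is pressed about 5 mm by the picture and 3–4.3 mm by the travel. The blade is still flush. I let go and lift straight up.

```bash
python3 -m creep '[0,0,0,0,0,0,0,0,0,0,0,0,0,0,0,0,0,0,0,0,0,0,0,0]' 45
python3 -m creep '[0,0,8,0,0,0,0,0,15,0,0,0,0,0,30,0,0,0,-5,0,30,0,0,0,-10,0,20,0,0,0,-10,0,0,0,0,0,0,0,0,0,0,0,0,0,0,0,0,0]'
python3 -c "
from h import *
snap('wrist','w9',(160,0,320,240),2.5)"
```

```text
time: 17.4
eef_pos: [0.5852, 0.015, 0.0552]
tool_rot: [[-0.997, -0.006, 0.071], [-0.071, -0.002, -0.997], [0.006, -1.0, 0.002]]
contact_force: [0.6, -0.2, -0.3]
width: 0.0395
time: 18.2
eef_pos: [0.5594, 0.0151, 0.1674]
tool_rot: [[-0.997, -0.003, 0.071], [-0.071, -0.002, -0.997], [0.003, -1.0, 0.002]]
contact_force: [0.7, -0.5, -0.7]
width: 0.041
```

The viewer's limit is reached, so I check numerically: the blade edges by segmentation, and the carriage's dark front edge against the same edge in w8.

```bash
python3 - <<'E'
from h import *
th=np.radians(4.05);R=np.array([[np.cos(th),-np.sin(th)],[np.sin(th),np.cos(th)]])
np.set_printoptions(precision=4,suppress=True)
D=lambda p:(p[:,:2]-[.6595,.021])@R
def px(T,d,z):   # datum point -> pixel
    c=arm.get_calibration('wrist');f=240/np.tan(np.radians(c['vfov']/2))
    q=np.linalg.inv(T)@np.r_[R@np.array(d)+[.6595,.021],z,1];return q[0]/q[2]*f+c['cx'],q[1]/q[2]*f+c['cy']
for n in('w5','w9'):
    im=cv2.imread(f'pics/{n}_full.png').astype(int);T=np.load(f'pics/{n}.npy')
    B=im[:,:,0]  # blue: orange board is low, blade high
    out={'front':[], 'rear':[]}
    for y in np.r_[np.linspace(-.05,-.03,5),np.linspace(.03,.05,5)]:
        for k,x0,sg in(('front',0,1),('rear',-.036,-1)):
            xs=np.arange(-.008,.008,.0002);v=[]
            for dx in xs:
                u,r=px(T,(x0+sg*dx,y),.030);v.append(cv2.getRectSubPix(B.astype(np.float32),(1,1),(u,r))[0,0])
            g=np.gradient(cv2.blur(np.array(v,np.float32).reshape(-1,1),(1,5)).ravel());out[k].append((y,x0+sg*xs[np.argmin(g)]))
    for k,l in out.items():
        l=np.array(l);s,i=np.polyfit(l[:,0],l[:,1],1);print(n,k,'x0 %.4f slope %.4f'%(i,s),'sd %.4f'%np.std(l[:,1]-s*l[:,0]-i))
for n in('w8','w9'):
    im=cv2.imread(f'pics/{n}_full.png').astype(np.float32);T=np.load(f'pics/{n}.npy')
    for y in(-.013,.014):
        xs=np.arange(-.075,-.04,.001)
        v=[cv2.getRectSubPix(im,(1,1),px(T,(x,y),.0375))[0,0,2] for x in xs]
        print(n,y,'red profile from -75mm',np.array(v).astype(int).tolist())
s=arm.get_state();print(s['time'],s['contact_force'],s['width'])
E
```

```text
w5 front x0 0.0003 slope 0.0067 sd 0.0001
w5 rear x0 -0.0362 slope 0.0000 sd 0.0000Traceback (most recent call last):
  File "<stdin>", line 16, in <module>
  File "<stdin>", line 6, in px
ValueError: time passes only in moves, steps and waits
```

```bash
cat > chk.py <<'E'
from h import *
th=np.radians(4.05);R=np.array([[np.cos(th),-np.sin(th)],[np.sin(th),np.cos(th)]])
c=arm.get_calibration('wrist');f=240/np.tan(np.radians(c['vfov']/2))
def px(T,d,z):
    q=np.linalg.inv(T)@np.r_[R@np.array(d)+[.6595,.021],z,1];return q[0]/q[2]*f+c['cx'],q[1]/q[2]*f+c['cy']
def val(im,T,d,z): return cv2.getRectSubPix(im,(1,1),px(T,d,z))[0,0]
for n in('w5','w9'):
    im=cv2.imread(f'pics/{n}_full.png').astype(np.float32)[:,:,0].copy();T=np.load(f'pics/{n}.npy')
    for k,x0,sg in(('front',0,1),('rear',-.036,-1)):
        l=[]
        for y in np.r_[np.linspace(-.05,-.03,5),np.linspace(.03,.05,5)]:
            xs=np.arange(-.008,.008,.0002)
            v=np.array([val(im,T,(x0+sg*dx,y),.030) for dx in xs])
            l.append((y,x0+sg*xs[np.argmin(np.gradient(np.convolve(v,np.ones(5)/5,'same')[3:-3]))+3]))
        l=np.array(l);s,i=np.polyfit(l[:,0],l[:,1],1);print(n,k,'x0 %.4f slope %.4f sd %.4f'%(i,s,np.std(l[:,1]-s*l[:,0]-i)))
for n in('w8','w9'):
    im=cv2.imread(f'pics/{n}_full.png').astype(np.float32)[:,:,2].copy();T=np.load(f'pics/{n}.npy')
    for y in(-.013,.014):
        print(n,y,[int(val(im,T,(x,y),.0375)) for x in np.arange(-.075,-.04,.001)])
E
python3 chk.py
```

```text
w5 front x0 0.0003 slope 0.0067 sd 0.0001
w5 rear x0 -0.0362 slope 0.0000 sd 0.0000
w9 front x0 0.0003 slope 0.0035 sd 0.0002
w9 rear x0 -0.0362 slope 0.0012 sd 0.0001
w8 -0.013 [35, 34, 35, 34, 35, 34, 34, 34, 33, 35, 83, 92, 88, 84, 49, 42, 42, 40, 32, 118, 241, 228, 228, 228, 228, 228, 228, 227, 227, 227, 227, 228, 227, 227, 226]
w8 0.014 [42, 42, 42, 41, 42, 42, 42, 41, 42, 41, 39, 53, 52, 50, 55, 44, 43, 42, 34, 118, 239, 227, 228, 228, 228, 228, 229, 229, 229, 229, 229, 229, 229, 230, 230]
w9 -0.013 [110, 110, 111, 109, 110, 110, 110, 110, 109, 110, 111, 111, 105, 79, 42, 74, 229, 250, 243, 243, 243, 243, 243, 243, 243, 243, 243, 242, 242, 241, 242, 242, 242, 241, 241]
w9 0.014 [66, 66, 66, 80, 113, 111, 110, 109, 110, 110, 110, 110, 105, 81, 46, 73, 224, 247, 240, 239, 239, 240, 240, 240, 241, 241, 241, 240, 241, 241, 240, 240, 240, 240, 241]
```

```bash
cat >> chk.py <<'E'
print('---')
for n,e in(('w5',-.109),('w6',-.109),('w7',-.0775),('w8',-.0585),('w9',-.0585)):
    im=cv2.imread(f'pics/{n}_full.png').astype(np.float32)[:,:,2].copy();T=np.load(f'pics/{n}.npy')
    xs=np.arange(e-.01,e+.012,.0002)
    for y in (-.013,.014):
        v=np.array([val(im,T,(x,y),.0375) for x in xs]);print(n,y,'carriage edge %.4f'%xs[np.argmax(np.gradient(np.convolve(v,np.ones(5)/5,'same')[3:-3]))+3],end=' ')
    print()
for n,a in(('w5',-.11),('w9',-.065)):
    im=cv2.imread(f'pics/{n}_full.png').astype(np.float32);T=np.load(f'pics/{n}.npy')
    print(n,'blue across rod, rows from %.3f step 1 mm'%a)
    for y in(-.003,-.0015,0,.0015,.003): print(y,[int(val(im[:,:,0].copy(),T,(x,y),.027)) for x in np.arange(a,a+.034,.001)])
E
python3 chk.py | sed -n '/---/,$p'
```

```text
---
w5 -0.013 carriage edge -0.1084 w5 0.014 carriage edge -0.1084 
w6 -0.013 carriage edge -0.1066 w6 0.014 carriage edge -0.1064 
w7 -0.013 carriage edge -0.0749 w7 0.014 carriage edge -0.0749 
w8 -0.013 carriage edge -0.0559 w8 0.014 carriage edge -0.0559 
w9 -0.013 carriage edge -0.0595 w9 0.014 carriage edge -0.0595 
w5 blue across rod, rows from -0.110 step 1 mm
-0.003 [115, 111, 112, 125, 153, 153, 151, 145, 124, 126, 125, 107, 64, 54, 58, 59, 59, 59, 59, 58, 58, 59, 59, 57, 55, 57, 57, 57, 59, 61, 61, 61, 61, 61]
-0.0015 [181, 179, 179, 178, 176, 175, 175, 176, 177, 180, 171, 124, 97, 82, 82, 83, 81, 77, 74, 73, 72, 71, 65, 56, 70, 101, 99, 75, 54, 58, 59, 60, 60, 59]
0 [194, 193, 192, 193, 194, 193, 194, 195, 195, 195, 185, 152, 191, 190, 189, 190, 190, 189, 189, 189, 189, 191, 190, 184, 179, 202, 205, 165, 98, 51, 57, 58, 58, 58]
0.0015 [205, 204, 204, 204, 203, 204, 206, 205, 206, 207, 198, 168, 211, 209, 209, 209, 209, 210, 209, 210, 210, 211, 209, 198, 188, 217, 218, 181, 116, 51, 58, 59, 59, 59]
0.003 [181, 180, 179, 180, 180, 180, 180, 180, 181, 182, 172, 136, 149, 149
[... 293 characters left out ...]
, 254, 208]
-0.0015 [94, 82, 53, 102, 185, 183, 180, 179, 179, 179, 178, 179, 179, 178, 179, 179, 155, 99, 90, 93, 92, 91, 95, 126, 124, 112, 117, 115, 106, 196, 254, 252, 254, 209]
0 [92, 78, 53, 118, 210, 199, 197, 197, 197, 198, 198, 198, 199, 199, 199, 197, 176, 193, 194, 194, 195, 195, 194, 191, 188, 177, 187, 201, 183, 215, 254, 252, 254, 209]
0.0015 [94, 81, 51, 124, 218, 207, 206, 206, 207, 206, 207, 207, 206, 206, 207, 205, 182, 201, 202, 201, 201, 201, 201, 202, 199, 185, 192, 206, 187, 218, 254, 252, 253, 208]
0.003 [95, 81, 54, 107, 189, 179, 177, 176, 176, 176, 176, 176, 176, 176, 177, 177, 156, 116, 115, 116, 116, 115, 115, 116, 115, 119, 150, 154, 129, 202, 254, 252, 253, 238]
```

```bash
cat >> chk.py <<'E'
print('+++')
from scipy.signal import argrelmin
for n,a in(('w5',-.103),('w6',-.103),('w9',-.053)):
    im=cv2.imread(f'pics/{n}_full.png').astype(np.float32)[:,:,0].copy();T=np.load(f'pics/{n}.npy')
    xs=np.arange(a,a+.022,.0002)
    for y in(0,.0007,.0015):
        v=np.array([val(im,T,(x,y),.026) for x in xs]);v=np.convolve(v,np.ones(4)/4,'valid')
        print(n,y,'minima mm',[(round((xs[i]+.0003)*1e3,1),int(v[i])) for i in argrelmin(v,order=4)[0]])
E
python3 chk.py | sed -n '/+++/,$p'
```

```text
+++
w5 0 minima mm [(np.float64(-99.3), 155), (np.float64(-96.1), 190), (np.float64(-92.7), 189), (np.float64(-90.7), 189), (np.float64(-86.5), 176)]
w5 0.0007 minima mm [(np.float64(-99.3), 166), (np.float64(-95.5), 204), (np.float64(-91.3), 204), (np.float64(-86.5), 182)]
w5 0.0015 minima mm [(np.float64(-99.3), 170), (np.float64(-97.1), 209), (np.float64(-94.5), 208), (np.float64(-92.1), 209), (np.float64(-86.5), 184)]
w6 0 minima mm [(np.float64(-99.5), 94), (np.float64(-97.7), 160), (np.float64(-94.9), 159), (np.float64(-93.1), 159), (np.float64(-90.7), 160), (np.float64(-86.7), 143)]
w6 0.0007 minima mm [(np.float64(-99.5), 97), (np.float64(-94.3), 167), (np.float64(-92.7), 167), (np.float64(-90.7), 168), (np.float64(-88.9), 169), (np.float64(-86.7), 149)]
w6 0.0015 minima mm [(np.float64(-102.1), 165), (np.float64(-99.5), 96), (np.float64(-95.3), 161), (np.float64(-93.7), 161), (np.float64(-92.1), 161), (np.float64(-86.7), 146)]
w9 0 minima mm [(np.float64(-52.5), 199), (np.float64(-48.9), 178), (np.float64(-39.9), 178), (np.float64(-36.9), 183), (np.float64(-34.1), 252)]
w9 0.0007 minima mm [(np.float64(-52.5), 210), (np.float64(-49.1), 189), (np.float64(-46.5), 212), (np.float64(-39.7), 189), (np.float64(-36.7), 188), (np.float64(-34.1), 252)]
w9 0.0015 minima mm [(np.float64(-48.9), 185), (np.float64(-46.1), 201), (np.float64(-43.3), 201), (np.float64(-39.7), 183), (np.float64(-36.9), 187), (np.float64(-34.1), 252)]
```

```bash
python3 -c "
from workcell import arm
print(arm.get_state()['time']);print(arm.finish_job())"
```

```text
18.25
the job is handed in; nothing more can be done
None
```

The straightedge lies rib up on the board against both foot blocks, and the gauge is slid up so the blade presses its plunger in. I handed the job in at 18.25 s; no verdict was reported.

I gripped the silver ribbed bar to the right of the stand, set it down in front of the feet, pushed it against their front faces and let go. I then gripped the gauge's fin, slid it about 50 mm up its track, released it and lifted clear.

The last checks were made on the final wrist picture by image code, because the viewer's 12-picture limit was reached:
- **Straightedge:** its front edge was 0.3 mm from the feet's plane, and 1–4 mrad off parallel. Its centre was about 2 mm off centre, from an earlier picture.
- **Plunger:** it was pressed in about 3.7 mm, so a little under half-way. The sleeve's travel of 50.4 mm matched the arm's 50.35 mm, so the gauge did not spring back.
- **Robot:** the gripper was open, 0.167 m up and touching nothing.

Some readings disagreed:
- **Plunger depth:** a rougher reading before release gave about 5 mm, the arm's travel against the measured gap gave 3–4 mm, and a carriage-edge comparison after release gave 2–3.5 mm. All are inside the 2–8 mm band.
- **Downward force:** it briefly read 41 N at the wrist while I pressed the held straightedge onto the board.
- **Other parts:** I did not measure their positions again afterwards. No move went near any but the end cap, which the pictures showed clear of the fingers.

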